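# Pump up the filtration vessel

## Task

Bring the small steel pressure vessel up to filtering pressure: with closed fingertips, push its blue palm plunger fully down and let it spring fully up again, stroke after stroke, until the red indicator pin on its lid has popped fully out and shows its green band. Stop pumping as soon as it is out, so that the filter is not over-pressurised, and come away from the plunger. Do not touch the pin, do not lift, tip or shove the vessel, and leave the medium bottle, the well plate and the filter capsule where they stand.

Things in the scene. Friction and masses are not known exactly. Their poses are not given: they have to be found in the camera images.
- vessel: Loose, upright 1-litre steel pressure vessel, about 2 kg, 110 mm in diameter on a 100 mm foot; 130 mm clamp band, lid top at 141 mm. Origin: centre of its underside, z up. On the lid: black pump barrel at the centre (top 172 mm); the pin's white housing (22 mm wide, top 158 mm) 44 mm along +x, which points roughly away from the robot; valve and outlet pipe (top 178 mm, 95 mm out) on the -x half.
- plunger_top (a point): Centre of the top of the blue palm knob on the plunger rod, on the vessel's axis; it moves with the plunger. The knob is a mushroom 60 mm in diameter and 18 mm thick, its top nearly flat out to 20 mm from the centre, 218 mm above the bench with the plunger up and 194 mm when it is fully down.
- plunger (a joint): How far the plunger is pushed down, in m: 0 fully up, 0.024 fully down at its stop. A spring pushes it up (6 to 10 N); pushing it down at 50 mm/s takes about 13 N in all, more if faster. Let go, it returns in about 0.2 s. Only the way down pumps, in proportion to its length.
- pin: Red pin, 12 mm in diameter, that comes straight up out of its white housing and stays where it is. Origin: centre of its upper end, at the start hidden 5 to 22 mm below the housing's rim. Each full stroke lifts it 5 to 9 mm (most when pushed slowly), so it takes 3 to 8. Fully out it stands 17 to 21 mm (its stop) above the rim and shows the green band that begins 16.5 mm below its end.
- medium: Closed bottle of pink medium with an orange cap, 74 mm in diameter, 165 mm tall, loose, 0.55 kg; origin at the centre of its underside. To be left alone.
- well_plate: Clear six-well culture plate with pink medium, 127 x 85 x 22 mm, loose, 0.12 kg; origin at the centre of its underside. To be left alone.
- capsule: White filter capsule with a blue ring, 54 mm in diameter, 88 mm tall, standing on a 42 mm foot, loose, 0.09 kg; origin at the centre of its underside. To be left alone.
Mind the look-alikes: they are no part of the job. What is meant by the vessel is not pink or purple, and is the larger of those in its own colour.

How it is judged:
By the outcome, as a careful person would: the job done as asked, in the order asked, and still so for the second after the job is handed in, with the robot touching nothing.
It also fails if it takes over 51 s, if anything falls off the work surface, if the arm or the gripper's body presses on something with over 40 N, if the wrist force passes 120 N, or if a joint passes its speed limit or range.

## Robot

A 6-joint arm with a two-finger parallel gripper is mounted at the origin on the work surface. World frame = base frame: x ahead of the robot, y to its left, z up, the work surface at z = 0. Lengths are in m, angles in degrees, forces in N, time in s.
With the tool pointing down it reaches from about 0.3 to 0.75 m from the base axis. Payload 8.5 kg.
Tool frame: the origin (TCP) lies midway between the tips of the shut fingers; the grasp point (between the pads) lies 19 mm behind it; z points along the fingers, y is the direction in which the jaws open and shut (so a half turn about z gives the same grasp; the last joint's range is limited). The gripper opens to 85 mm and grips with 20 to 120 N. Pads are 22 mm wide; open, the fingers measure 114 mm over their backs; the gripper's body (76 mm by 85 mm) begins 54 mm behind the grasp point. The pads swing forward as they close: fully open they stand 13 mm farther back than shut.
Start: joints at [-75.533, 21.807, 74.336, -0, 83.858, -12.336], TCP at [0.248, -0.491, 0.231] pointing down, gripper open.
Joint ranges: [-178.18, 178.18], [-50.72, 133.34], [12.68, 142.11], [-81.47, 261.47], [9.98, 163.14], [-165.26, 165.26]. Speed limits (degrees/s): [136.94, 136.94, 180, 180, 180, 180].

## Interface

Orientations are given as a 3x3 rotation matrix whose columns are the frame's x, y, z axes.
In Python, from rig import env, viewer, ticket gives the robot as it stands. The module is installed in compiled form; this text tells all that it offers.
- The arm moves only by the shell command python3 -m pendant 'ROWS' [FORCE]. ROWS is JSON, a list of rows, each a list of 3 entries, a list of its own where there are three numbers: the shift along the world's x, y, z in mm, then the turn about the world's z in rad, then the opening, from -1 (shut) to 1 (fully open). A call has 1 to 12 rows; each row shifts and turns the pose as measured when the row begins; what a row does not reach is not made up. A row lasts 1/8 s, in which the tool goes at most 62.5 mm and 10.7 degrees, less where a joint would pass 70% of its speed; a pose out of reach is approached as far as the arm can. A call with a gripper value outside its range is refused whole. The fingers move at their own pace and stop on an object; FORCE is the grip in N (left out, the last holds). Time passes only in rows, so rows that do not move let the fingers close. It gives the time, the measured TCP pose, the force and the opening at its end, in the units of the state.
- env.observe(): the state, without advancing time (a new reading comes with each control period).
- viewer.get_image(name): name is "side" or "top" or "wrist"; returns (picture, depth): 480x640x3 uint8, red, green, blue; 480x640 float32, m along the optical axis (not along the pixel's ray), 0 where there is no reading.
- viewer.camera_params(name): a dict with "fx", "fy", "cx", "cy" (pixels), "rvec" (rotation vector, rad) and "tvec" (3), from world to camera coordinates, as OpenCV has them; the wrist camera has in their place "T_tool_cam" (4x4, takes a point from camera to tool coordinates, whose origin is the TCP and whose axes are the flange's). Camera axes: x right, y down, z forward; pixel columns grow to the right and rows downward; lengths in m; the calibration is good to about 2 mm. A picture is of the moment at which its call begins: read the wrist's pose just before it. camera_params takes no time and is no camera call.
- ticket.close_job(): hands the job in, once; it reports no verdict.
The state is a dict: "time_s": time; "q": joint angles; "qvel": joint speeds; "joint_efforts": joint torques, N m; "position": TCP position; "tool_rot": TCP orientation; "ft_force": force on the tool from outside, world axes, zero at the start; "wrist_torque": the same for the moment, N m; "grip_width": finger opening in m.
Only numpy, scipy, OpenCV 4.12 (cv2) and the standard library are available. Lean on these libraries where they do the work, as an engineer would, in place of code of your own. Each camera call takes 0.05 s, during which the arm holds its last target. There are 200 camera calls.

## Working session

There is one attempt and no reset: what is moved stays moved. The work goes in short steps, Python scripts to look and compute and a shell command to move; the robot and the scene stay as the last step left them, time stands still between calls to the robot, and variables do not carry over. Pictures are saved under pics/ and viewed, about 8 in all and at most 12, crops included, and the job is handed in when it is done.

```bash
mkdir -p pics
cat > h.py <<'E'
import numpy as np, cv2
from rig import env, viewer, ticket
def grab(n):
    s=env.observe(); im,d=viewer.get_image(n); return s,im,d,viewer.camera_params(n)
def save(n,im): cv2.imwrite('pics/'+n,cv2.cvtColor(im,cv2.COLOR_RGB2BGR))
def cam(p):
    R=cv2.Rodrigues(np.array(p['rvec'],float))[0]; t=np.array(p['tvec'],float).ravel(); return R,t
def pt(p,u,v,d):
    R,t=cam(p); c=np.stack([(u-p['cx'])/p['fx']*d,(v-p['cy'])/p['fy']*d,d],-1); return (c-t)@R
def ray(p,u,v,z):
    R,t=cam(p); o=-R.T@t; r=R.T@np.array([(u-p['cx'])/p['fx'],(v-p['cy'])/p['fy'],1]); return o+r*(z-o[2])/r[2]
def proj(p,X):
    R,t=cam(p); c=R@np.array(X)+t; return p['fx']*c[0]/c[2]+p['cx'],p['fy']*c[1]/c[2]+p['cy']
E
python3 - <<'E'
from h import *
print(env.observe()['time_s'])
for n in('side','top'):
    s,im,d,p=grab(n); save(n+'0.png',im); np.savez('/tmp/'+n,im=im,d=d); R,t=cam(p); print(n,-R.T@t,R[2])
    h=cv2.cvtColor(im,cv2.COLOR_RGB2HSV); m=cv2.inRange(h,(100,120,50),(125,255,255))
    k,l,st,c=cv2.connectedComponentsWithStats(m)
    for i in range(1,k):
        if st[i,4]>60:
            vv,uu=np.nonzero((l==i)&(d>0)); P=pt(p,uu,vv,d[vv,uu]); print(st[i],c[i].round(),np.median(P,0).round(3),P.max(0).round(3))
E
```

```text
0.0
side [0.40220679 0.93185981 0.85171799] [ 0.11126333 -0.80244018 -0.58626805]
[295 197  27  12 197] [310. 203.] [ 0.571 -0.143  0.152] [ 0.639 -0.119  0.158]
[317 221  52  21 596] [336. 231.] [0.5   0.044 0.215] [0.557 0.07  0.22 ]
[212 251  25  16 304] [224. 259.] [0.704 0.08  0.163] [0.767 0.1   0.168]
[413 282  38  27 786] [432. 295.] [0.33  0.204 0.216] [0.359 0.229 0.22 ]
[215 285  17   6  61] [223. 287.] [0.699 0.125 0.133] [0.723 0.134 0.137]
[427 336  26  10 127] [439. 341.] [0.317 0.263 0.177] [0.335 0.275 0.179]
top [ 0.29250793 -0.0085655   1.35570806] [ 0.21285165 -0.00290077 -0.97708022]
[273 146  22  21 352] [284. 156.] [0.702 0.077 0.164] [0.744 0.102 0.171]
[380 209  21  20 313] [390. 219.] [ 0.569 -0.144  0.154] [ 0.59  -0.123  0.161]
[285 230  30  30 711] [300. 245.] [0.503 0.04  0.217] [0.536 0.069 0.225]
[320 260  13  19  98] [326. 269.] [ 0.46  -0.011  0.178] [0.479 0.002 0.182]
[201 320  31  32 782] [216. 336.] [0.329 0.197 0.217] [0.359 0.226 0.225]
[180 333  11  21 107] [185. 343.] [0.317 0.264 0.177] [0.336 0.315 0.184]
```

```bash
python3 -c "
import cv2;a=cv2.imread('pics/side0.png');b=cv2.imread('pics/top0.png')
print(a.shape)"
```

```text
(480, 640, 3)
```

View pics/side0.png

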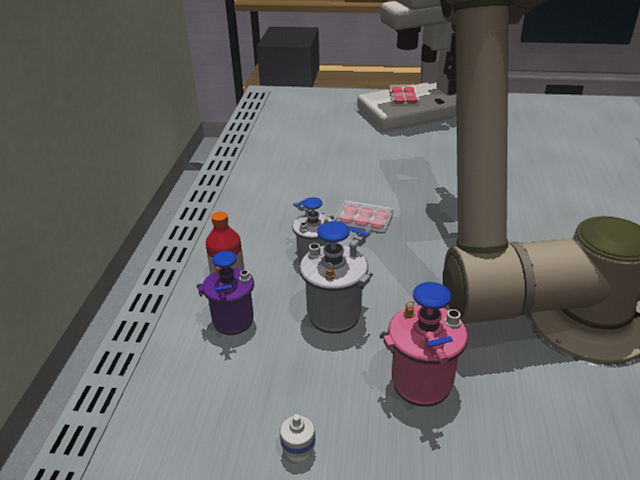

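View pics/top0.png

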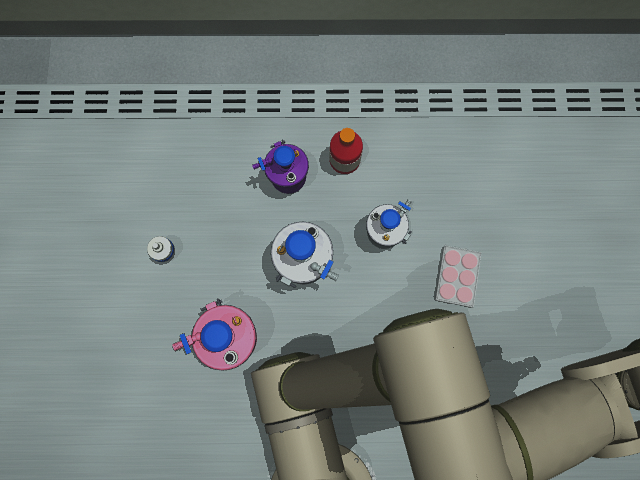

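The grey vessel is the target: knob at side (334,231) and top (300,245), pin housing at top (312,231). The purple, pink and small white vessels are decoys. I'll triangulate the knob and start the approach.

```bash
python3 - <<'E'
from h import *
H={}
for n,(x,y,w,hh) in {'side':(310,215,45,40),'top':(280,225,40,40)}.items():
    z=np.load('/tmp/'+n+'.npz'); p=viewer.camera_params(n)
    h=cv2.cvtColor(z['im'],cv2.COLOR_RGB2HSV); m=cv2.inRange(h,(100,120,50),(125,255,255))
    q=np.zeros_like(m); q[y:y+hh,x:x+w]=m[y:y+hh,x:x+w]
    c,_=cv2.findContours(q,0,1); c=max(c,key=cv2.contourArea); e=cv2.fitEllipse(c); print(n,e)
    H[n]=(e[0],p); print('ray z.21',ray(p,*e[0],.21))
    R,t=cam(p); H[n]+=(np.array([[p['fx'],0,p['cx']],[0,p['fy'],p['cy']],[0,0,1]])@np.c_[R,t],)
X=cv2.triangulatePoints(H['side'][2],H['top'][2],np.array(H['side'][0]),np.array(H['top'][0]));print((X[:3]/X[3]).ravel())
p=H['top'][1]; print('pin housing',ray(p,312,231,.158))
E
python3 -m pendant '[[[0,0,50],0,-1],[[10,30,20],0,-1],[[25,52,0],0,-1],[[25,52,0],0,-1],[[25,52,0],0,-1],[[25,52,0],0,-1],[[25,52,0],0,-1],[[25,52,0],0,-1],[[25,52,0],0,-1],[[25,52,0],0,-1],[[20,40,0],0,-1],[[0,0,0],0,-1]]' 40
```

```text
side ((333.95831298828125, 230.88546752929688), (19.38082504272461, 34.76374816894531), 87.24602508544922)
ray z.21 [0.50213836 0.03833891 0.21      ]
top ((299.8531188964844, 244.56471252441406), (29.010786056518555, 29.412378311157227), 60.61882781982422)
ray z.21 [0.50430493 0.0404332  0.21      ]
[0.50291869 0.04037376 0.21166257]
pin housing [0.54213648 0.0178196  0.158     ]
time_s: 1.6
position: [0.4806, 0.0125, 0.2984]
tool_rot: [[0.894, 0.449, -0.004], [0.449, -0.894, 0.008], [0.0, -0.009, -1.0]]
ft_force: [0.3, -0.6, -0.4]
grip_width: 0.0001
```

The knob measures (0.503, 0.040, 0.212), which fits its mid-height. The pin housing is 45 mm away, as it should be. Next, a closer look from the wrist camera.

```bash
cat >> h.py <<'E'
def wristP(s,p):
    T=np.eye(4); T[:3,:3]=s['tool_rot']; T[:3,3]=s['position']; C=np.linalg.inv(T@np.array(p['T_tool_cam']))
    return dict(fx=p['fx'],fy=p['fy'],cx=p['cx'],cy=p['cy'],rvec=cv2.Rodrigues(C[:3,:3])[0],tvec=C[:3,3])
E
python3 - <<'E'
from h import *
s,im,d,p=grab('wrist'); p=wristP(s,p); save('w1.png',im); print(s['position'],s['qvel'])
h=cv2.cvtColor(im,cv2.COLOR_RGB2HSV); m=cv2.inRange(h,(100,120,50),(125,255,255))
c,_=cv2.findContours(m,0,1)
for k in c:
    if cv2.contourArea(k)>300:
        e=cv2.fitEllipse(k); print(e, ray(p,*e[0],.21)); 
print('knob',proj(p,[.503,.040,.212]),'pin',proj(p,[.542,.018,.158]),'tcp',proj(p,s['position']))
E
```

```text
[0.48063473 0.01254793 0.2983775 ] [-1.45037521 -0.49584751  0.94234896 -0.80861468 -0.09579385 -0.60104881]
((24.311260223388672, 308.3743591308594), (58.844085693359375, 75.62771606445312), 165.52420043945312) [0.33348347 0.18866001 0.21      ]
((345.1708679199219, 262.7217102050781), (11.50905990600586, 62.131717681884766), 57.4555778503418) [ 0.47315377 -0.0066238   0.21      ]
((542.8930053710938, 209.4873504638672), (44.92806625366211, 53.24318313598633), 62.513519287109375) [ 0.56661303 -0.10658989  0.21      ]
((307.9884948730469, 193.7140350341797), (85.88560485839844, 87.22055053710938), 118.40492248535156) [0.50561534 0.03811436 0.21      ]
knob (np.float64(303.50859941295585), np.float64(196.53163496652923)) pin (np.float64(355.17574011466155), np.float64(151.28407432553752)) tcp (np.float64(323.85085484829676), np.float64(305.0085328560519))
```

View pics/w1.png

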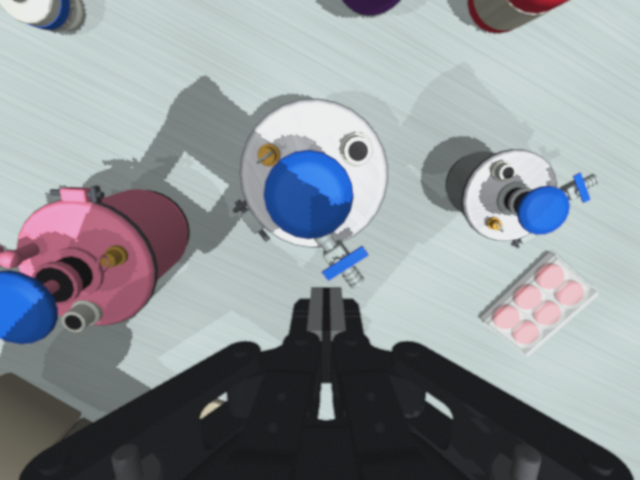

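The wrist view shows the knob at (308,194) and the empty pin housing at (357,150). It confirms the knob centre to about 2 mm, at (0.504, 0.039). I'll move above it and hover.

```bash
python3 -m pendant '[[[23,26,-20],0,-1],[[0,0,-30],0,-1],[[0,0,0],0,-1]]'
python3 - <<'E'
from h import *
for n in('wrist','side'):
    s,im,d,p=grab(n); 
    p=wristP(s,p) if n=='wrist' else p
    print(n,s['position'],proj(p,[.542,.018,.158]),s['time_s'])
    a=im if n=='wrist' else cv2.resize(im[200:300,270:400],None,fx=5,fy=5,interpolation=2); save(n+'2.png',a)
E
```

```text
time_s: 2.02
position: [0.5032, 0.0352, 0.2474]
tool_rot: [[0.896, 0.444, -0.004], [0.444, -0.896, 0.007], [-0.0, -0.008, -1.0]]
ft_force: [0.5, -0.2, 0.5]
grip_width: -0.0004
wrist [0.503162   0.03516803 0.24743798] (np.float64(374.20795566640436), np.float64(203.17792455435125)) 2.025
side [0.5038581  0.03504246 0.24890084] (np.float64(314.52502079852934), np.float64(245.74329885195223)) 2.075
```

View pics/wrist2.png

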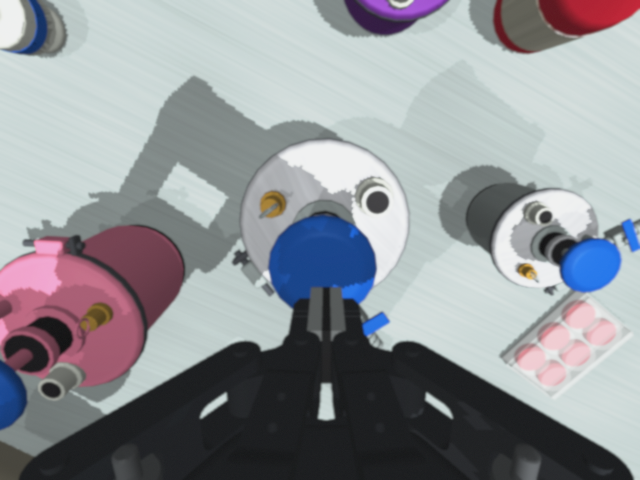

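View pics/side2.png

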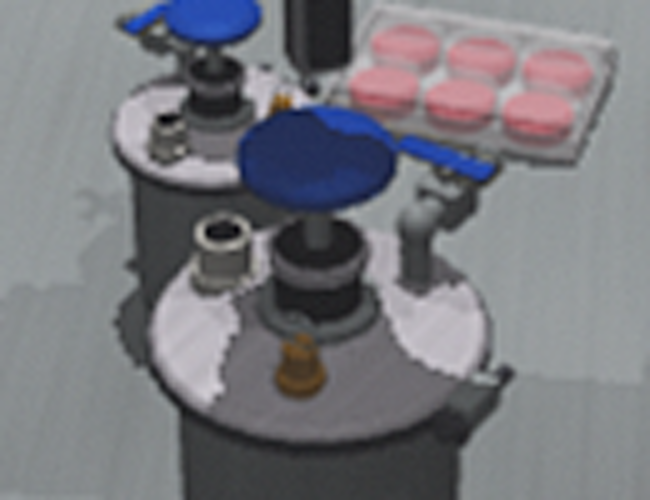

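Both views show the housing clearly, at wrist (376,200) and side (314,246), with the pin still hidden. The knob is under the tips. First stroke, slowly.

```bash
python3 -m pendant '[[[0,4,-24],0,-1],[[0,0,-4],0,-1],[[0,0,-5],0,-1],[[0,0,-5],0,-1],[[0,0,-5],0,-1],[[0,0,-5],0,-1]]'
```

```text
time_s: 2.88
position: [0.506, 0.037, 0.209]
tool_rot: [[0.897, 0.442, 0.013], [0.442, -0.897, 0.004], [0.014, 0.002, -1.0]]
ft_force: [-3.2, 0.2, 8.2]
grip_width: -0.0002
```

```bash
python3 -m pendant '[[[0,0,-7],0,-1],[[0,0,-7],0,-1],[[0,0,-6],0,-1],[[0,0,-6],0,-1]]'
```

```text
time_s: 3.38
position: [0.5077, 0.0367, 0.1937]
tool_rot: [[0.896, 0.442, 0.028], [0.443, -0.897, 0.002], [0.026, 0.011, -1.0]]
ft_force: [-18.5, 1.6, 67.1]
grip_width: -0.0
```

The plunger is at its stop, 194 mm, at 67 N. I'll push more gently on later strokes. Retract and look.

```bash
python3 -m pendant '[[[0,0,15],0,-1],[[-2,1,18],0,-1],[[-1,1,4],0,-1],[[0,0,0],0,-1]]'
cat > look.py <<'E'
from h import *
import sys
s,im,d,p=grab('wrist'); P=wristP(s,p); print(s['time_s'],s['position'].round(4) if hasattr(s['position'],'round') else s['position'],np.round(s['ft_force'],1))
s2,im2,d2,p2=grab('side')
for n,I,D,Q,(u,v),w in(('wrist',im,d,P,proj(P,[.542,.018,.165]),45),('side',im2,d2,p2,proj(p2,[.542,.018,.165]),14)):
    u,v=int(u),int(v); y0,x0=max(v-w,0),max(u-w,0); h=cv2.cvtColor(I[y0:v+w,x0:u+w],cv2.COLOR_RGB2HSV)
    for nm,m in(('red',cv2.inRange(h,(0,120,50),(8,255,255))|cv2.inRange(h,(170,120,50),(180,255,255))),('green',cv2.inRange(h,(40,80,40),(85,255,255)))):
        b,a=np.nonzero(m)
        if len(a)>3:
            X=pt(Q,a+x0,b+y0,D[b+y0,a+x0]); print(n,nm,len(a),(a.mean()+x0).round(1),(b.mean()+y0).round(1),'rows',b.min()+y0,b.max()+y0,'zpct',np.percentile(X[:,2],[5,50,90]).round(4),np.median(X,0).round(4))
    m=cv2.inRange(cv2.cvtColor(I,cv2.COLOR_RGB2HSV),(100,120,50),(125,255,255))
k=sys.argv[1]; 
u,v=map(int,proj(P,[.542,.018,.165])); a=cv2.resize(im[max(v-60,0):v+60,u-60:u+60],(400,400),interpolation=2)
u,v=map(int,proj(p2,[.52,.03,.175])); b=cv2.resize(im2[v-30:v+30,u-30:u+30],(400,400),interpolation=2); save('l%s.png'%k,np.hstack([a,b]))
E
python3 look.py 1
```

```text
time_s: 3.88
position: [0.5052, 0.0385, 0.2343]
tool_rot: [[0.896, 0.442, 0.034], [0.443, -0.897, 0.001], [0.03, 0.014, -0.999]]
ft_force: [1.0, 0.2, -0.5]
grip_width: 0.0001
3.875 [0.5052 0.0385 0.2343] [ 1.   0.2 -0.5]
```

```bash
python3 -m pendant '[[[-1,0,-14],0,-1],[[0,0,-6],0,-1],[[0,0,-7],0,-1],[[0,0,-7],0,-1],[[0,0,-7],0,-1],[[0,0,-6],0,-1],[[0,0,-4],0,-1]]'
```

```text
time_s: 4.85
position: [0.5065, 0.0381, 0.1942]
tool_rot: [[0.895, 0.443, 0.049], [0.444, -0.896, -0.003], [0.042, 0.024, -0.999]]
ft_force: [-12.4, 1.1, 32.6]
grip_width: -0.0002
```

```bash
python3 -m pendant '[[[0,0,15],0,-1],[[-2,1,18],0,-1],[[-1,0,4],0,-1],[[0,0,0],0,-1]]'; python3 look.py 2
```

```text
time_s: 5.35
position: [0.5029, 0.0391, 0.2314]
tool_rot: [[0.895, 0.443, 0.047], [0.443, -0.896, -0.002], [0.041, 0.023, -0.999]]
ft_force: [-0.2, -0.1, -1.0]
grip_width: -0.0001
5.35 [0.5029 0.0391 0.2314] [-0.2 -0.1 -1. ]
```

View pics/l2.png

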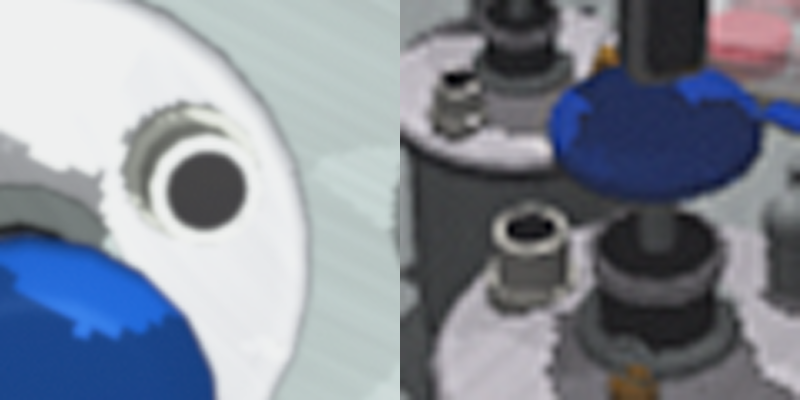

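The left crop shows a dark hole at (207,190) and no pin yet. Consistent with a deep start, up to 22 mm. Third stroke.

```bash
python3 -m pendant '[[[0,0,-11],0,-1],[[0,0,-6],0,-1],[[0,0,-7],0,-1],[[0,0,-7],0,-1],[[0,0,-7],0,-1],[[0,0,-6],0,-1],[[0,0,-4],0,-1]]'; python3 -m pendant '[[[0,0,15],0,-1],[[-2,1,18],0,-1],[[-1,0,4],0,-1],[[0,0,0],0,-1]]'; python3 look.py 3
```

```text
time_s: 6.32
position: [0.5058, 0.0388, 0.1943]
tool_rot: [[0.894, 0.443, 0.067], [0.445, -0.896, -0.007], [0.057, 0.036, -0.998]]
ft_force: [-12.5, 1.0, 35.0]
grip_width: -0.0004
time_s: 6.82
position: [0.5016, 0.04, 0.23]
tool_rot: [[0.894, 0.444, 0.064], [0.445, -0.896, -0.006], [0.055, 0.034, -0.998]]
ft_force: [-0.4, -1.1, 0.1]
grip_width: -0.0001
6.825 [0.5016 0.04   0.23  ] [-0.4 -1.1  0.1]
wrist red 322 383.4 215.4 rows 206 225 zpct [0.1594 0.1651 0.1659] [0.5437 0.0179 0.1651]
side red 31 314.2 243.9 rows 241 247 zpct [0.074  0.1632 0.1649] [0.5429 0.0198 0.1632]
```

The pin top is now at z≈0.165, 7 mm above the rim, in both views. Fourth stroke.

```bash
python3 -m pendant '[[[1,-1,-10],0,-1],[[0,0,-6],0,-1],[[0,0,-7],0,-1],[[0,0,-7],0,-1],[[0,0,-7],0,-1],[[0,0,-6],0,-1],[[0,0,-4],0,-1]]'; python3 -m pendant '[[[0,0,15],0,-1],[[-2,1,18],0,-1],[[-1,0,5],0,-1],[[0,0,0],0,-1]]'; python3 look.py 4
```

```text
time_s: 7.8
position: [0.5061, 0.0386, 0.1945]
tool_rot: [[0.892, 0.444, 0.086], [0.446, -0.895, -0.01], [0.072, 0.047, -0.996]]
ft_force: [-12.8, 1.6, 35.5]
grip_width: 0.0002
time_s: 8.3
position: [0.5021, 0.0395, 0.2314]
tool_rot: [[0.892, 0.444, 0.084], [0.446, -0.895, -0.01], [0.07, 0.046, -0.996]]
ft_force: [0.2, -0.1, -2.1]
grip_width: -0.0003
8.3 [0.5021 0.0395 0.2314] [ 0.2 -0.1 -2.1]
wrist red 371 381.5 218.1 rows 208 229 zpct [0.1605 0.1728 0.174 ] [0.5439 0.0187 0.1728]
side red 51 314.0 242.1 rows 238 247 zpct [0.0867 0.1679 0.1727] [0.5427 0.0224 0.1679]
```

The pin top is at z≈0.173, 15 mm out, with no green band yet. It needs one more stroke.

```bash
python3 -m pendant '[[[0,0,-11],0,-1],[[0,0,-6],0,-1],[[0,0,-7],0,-1],[[0,0,-7],0,-1],[[0,0,-7],0,-1],[[0,0,-6],0,-1],[[0,0,-4],0,-1]]'; python3 -m pendant '[[[0,0,15],0,-1],[[-2,1,18],0,-1],[[-1,0,5],0,-1],[[0,0,0],0,-1]]'; python3 look.py 5
```

```text
time_s: 9.28
position: [0.5055, 0.0393, 0.1946]
tool_rot: [[0.89, 0.444, 0.106], [0.447, -0.894, -0.014], [0.088, 0.06, -0.994]]
ft_force: [-12.6, 1.1, 36.5]
grip_width: 0.0002
time_s: 9.78
position: [0.5013, 0.0404, 0.2314]
tool_rot: [[0.89, 0.444, 0.103], [0.448, -0.894, -0.014], [0.086, 0.059, -0.995]]
ft_force: [-0.7, 0.2, 0.3]
grip_width: 0.0002
9.775 [0.5013 0.0404 0.2314] [-0.7  0.2  0.3]
wrist red 361 384.2 221.1 rows 211 231 zpct [0.1692 0.1787 0.1796] [0.5438 0.0187 0.1787]
wrist green 25 373.6 212.9 rows 209 220 zpct [0.158  0.1604 0.162 ] [0.5446 0.0223 0.1604]
side red 46 314.0 240.0 rows 236 244 zpct [0.1665 0.1742 0.1785] [0.542  0.0221 0.1742]
side green 4 313.5 246.8 rows 246 247 zpct [0.1596 0.1611 0.1619] [0.5428 0.0247 0.1611]
```

View pics/l5.png

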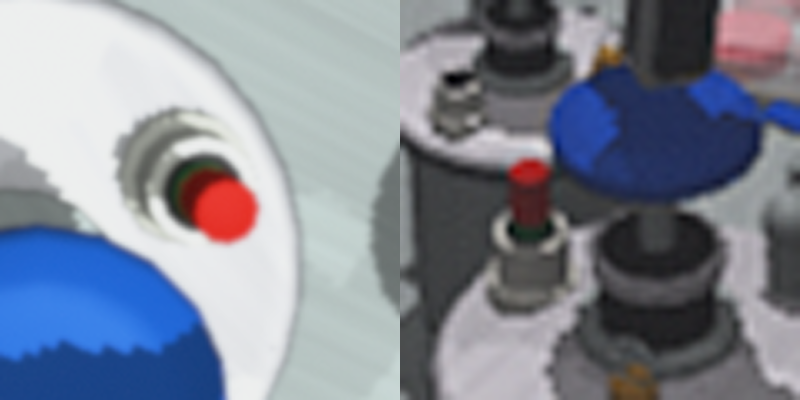

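The pin stands about 20.7 mm out, at its stop, and the green band shows in both crops (right crop (522,230)). I'll stop pumping, go up and do a final check.

```bash
python3 -m pendant '[[[-5,0,40],0,-1],[[-10,-10,40],0,-1],[[-30,-40,0],0,-1],[[-30,-40,0],0,-1],[[0,0,0],0,-1],[[0,0,0],0,-1]]'
python3 - <<'E'
from h import *
s,im,d,p=grab('side'); save('final.png',im); print(s['time_s'],s['ft_force'])
a=np.load('/tmp/side.npz')['im']
m=cv2.inRange(cv2.cvtColor(im,cv2.COLOR_RGB2HSV),(100,120,50),(125,255,255)); c,_=cv2.findContours(m[215:260,310:355],0,1); print(cv2.fitEllipse(max(c,key=cv2.contourArea)))
E
```

```text
time_s: 10.62
position: [0.424, -0.0517, 0.3086]
tool_rot: [[0.891, 0.445, 0.095], [0.448, -0.894, -0.013], [0.079, 0.054, -0.995]]
ft_force: [0.8, 0.6, -0.9]
grip_width: 0.0001
10.625 [ 0.78479883  0.57086958 -0.92264886]
((23.842369079589844, 15.852080345153809), (19.356395721435547, 34.9543342590332), 87.72891235351562)
```

View pics/final.png

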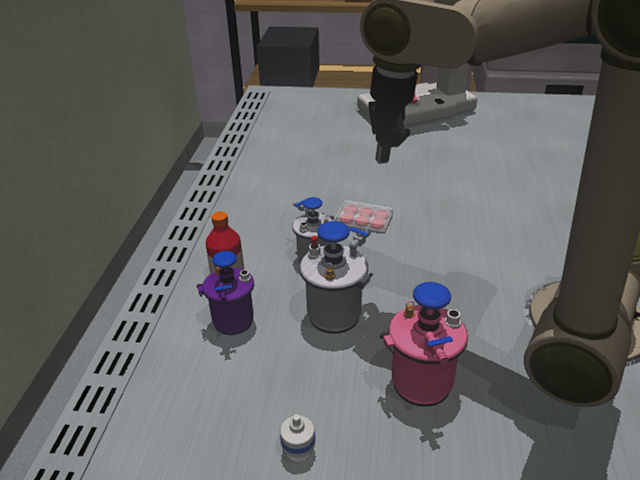

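The arm is clear, the pin at (314,240) is out, and everything else looks unmoved. The knob is at (333.8,230.9), the same as at the start.

```bash
python3 -c "from rig import ticket; print(ticket.close_job())"
```

```text
the job is handed in; nothing more can be done
None
```

The vessel is up to pressure: after five full strokes on the blue knob, the red pin is fully out and its green band shows. I stopped there, moved the arm clear and handed the job in at about 10.6 s.

- **Pin:** its top measured z ≈ 0.179 m, about 20.7 mm above the rim. I saw the green band in both the wrist and side pictures.
- **Vessel:** the knob is back fully up, at (333.8, 230.9) in the side picture against (334.0, 230.9) at the start, so the vessel did not move.
- **Other objects:** the bottle, well plate and capsule look unmoved in the last picture. I judged that by eye.
- **Forces:** the first stroke reached 67 N at the stop, more than I meant; the next four read 33–37 N there. I only read the force at the end of each move. The tool also tilted gradually, to about 6°, as it pressed; I did not correct this.

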